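# Pack the clay kit into its divided tray

### The job

Pack the clay kit away in the divided wooden tray: the capped jar upright in the small cell, the wooden kidney rib flat in the large cell beside it, and the fettling knife and the double-ended loop tool lying flat, one in each of the two long troughs. Set things down instead of dropping them, and keep the capped jar upright all the while. The glaze brush and the open jar do not belong to the kit: leave them where they are.

Things in the scene. Friction and masses are not known exactly. Their poses are not given: they have to be found in the camera images.
- tray: Divided wooden tray, cork floor, fixed, any yaw, 207 (x) by 242 (y) by 28 high; origin: centre of underside. Floor at z=6; walls and dividers 5 thick, tops at z=28. Inside, in tray axes: long troughs x -98..98, y 52..116 and y -17..47 (centres (0,84), (0,15)); small cell x -98..-26, y -116..-22 (centre (-62,-69)); large cell x -21..98, y -116..-22 (centre (38,-69)). (mm)
- slip_jar: The capped jar: round white plastic jar, 52 diameter, closed by a black ribbed screw cap (52 diameter, z=45 to 62), 62 tall in all, about 110 g, standing upright. Origin at the centre of its underside, z up. (mm)
- rib: Wooden kidney rib: flat bean-shaped beech plate 98 long (its x), 8 thick, lying flat. Origin on the underside, midway along, where the plate spans 43 from y=-22 to y=+21; its two rounded ends bend to the -y side and reach y=-28, x=+-49. Grip it across the middle (along its y). About 40 g. (mm)
- loop_tool: Double-ended loop (ribbon) tool, 174 long along its x: light wooden handle 13 wide and 13 thick from x=-47 to 47, brass ferrules, and a bent steel loop at each end (up to 28 wide, at z=6.5). Lies flat; origin on the underside at the middle of the handle, which is also the balance point. About 35 g. (mm)
- knife: Fettling knife, 164 long along its x: light wooden handle 19 wide and 13 thick from x=-82 to x=10, thin pointed steel blade from x=10 to 82 at z=6.5. Lies flat; origin on the underside midway along; it balances near x=-25, on the handle. About 60 g. (mm)
- brush: Glaze brush, look-alike that stays: slim light wooden handle (11 thick) tapering to -x, aluminium ferrule and dark flat bristles at +x, 160 long along its x, lying flat; origin on the underside midway. (mm)
- open_jar: The open jar, look-alike that stays: same white plastic jar, 52 diameter, but without a cap, hollow and empty, 54 tall to its bare threaded neck. Origin at the centre of its underside. About 45 g. (mm)

How it is judged:
At the end, for the whole second after the job is handed in: Jar upright in the small cell (15 mm along tray x, 24 mm along y of its centre), rib flat in the large cell (30 mm), knife and loop tool flat, one per trough (30 mm along, 28 mm across), all within 0.12 rad, released, at rest; brush and open jar (upright) within 20 mm of their start (x of slip_jar in the frame of tray between -0.0775 and -0.0475 m and y of slip_jar in the frame of tray between -0.093 and -0.045 m and z of slip_jar in the frame of tray between 0.002 and 0.012 m and angle between each of slip_jar, rib's own z axis and vertical below 0.12 rad and x of rib in the frame of tray between 0.0085 and 0.0685 m and y of rib in the frame of tray between -0.099 and -0.039 m and z of rib in the frame of tray between 0.002 and 0.012 m and ((x of knife in the frame of tray between -0.03 and 0.03 m and y of knife in the frame of tray between 0.056 and 0.112 m and z of knife in the frame of tray between 0.002 and 0.012 m and angle between each of knife, loop_tool's own z axis and vertical below 0.12 rad and x of loop_tool in the frame of tray between -0.03 and 0.03 m and y of loop_tool in the frame of tray between -0.013 and 0.043 m and z of loop_tool in the frame of tray between 0.002 and 0.012 m) or (x of knife in the frame of tray between -0.03 and 0.03 m and y of knife in the frame of tray between -0.013 and 0.043 m and z of knife in the frame of tray between 0.002 and 0.012 m and angle between each of knife, loop_tool's own z axis and vertical below 0.12 rad and x of loop_tool in the frame of tray between -0.03 and 0.03 m and y of loop_tool in the frame of tray between 0.056 and 0.112 m and z of loop_tool in the frame of tray between 0.002 and 0.012 m)) and linear speed of each of slip_jar, rib, loop_tool, knife below 0.02 m/s and angular speed of each of slip_jar, rib, loop_tool, knife below 0.3 rad/s and contact force between each of slip_jar, rib, loop_tool, knife and the fingers below 0.1 N and distance of each of brush, open_jar from where it was at the start of the episode below 0.02 m and angle between open_jar's own z axis and vertical below 0.15 rad); the robot touches nothing.
It fails at once if a thing is dropped or thrown into the tray (faster than 0.75 m/s as it comes down to the tray) ((linear speed of slip_jar above 0.75 m/s and height (world z) of slip_jar below 0.03 m and horizontal distance between slip_jar and tray below 0.15 m) or (linear speed of rib above 0.75 m/s and height (world z) of rib below 0.03 m and horizontal distance between rib and tray below 0.15 m) or (linear speed of loop_tool above 0.75 m/s and height (world z) of loop_tool below 0.03 m and horizontal distance between loop_tool and tray below 0.15 m) or (linear speed of knife above 0.75 m/s and height (world z) of knife below 0.03 m and horizontal distance between knife and tray below 0.15 m)).
It fails at once if the capped jar is tipped by more than 0.5 rad (angle between slip_jar's own z axis and vertical above 0.5 rad).
It fails at once if the brush or the open jar is shifted by more than 30 mm (distance of any of brush, open_jar from where it was at the start of the episode above 0.03 m).
It also fails if it takes over 106 s, if anything falls off the work surface, if the arm or the gripper's body presses on something with over 40 N, if the wrist force passes 120 N, or if a joint passes its speed limit or range.

### The arm

A 6-joint arm with a two-finger parallel gripper is mounted at the origin on the work surface. World frame = base frame: x ahead of the robot, y to its left, z up, the work surface at z = 0. Lengths are in m, angles in rad, forces in N, time in s.
With the tool pointing down it reaches from about 0.3 to 0.75 m from the base axis. Payload 8.5 kg.
Tool frame: the origin (TCP) lies midway between the tips of the shut fingers; the grasp point (between the pads) lies 19 mm behind it; z points along the fingers, y is the line along which they close (so a half turn about z gives the same grasp; the last joint's range is limited). The gripper opens to 88 mm and grips with 3 to 60 N. Pads are 18 mm wide; open, the fingers measure 123 mm over their backs; the gripper's body (75 mm by 187 mm) begins 45 mm behind the grasp point.
Start: joints at [-1.355, 0.381, 1.297, -0, 1.464, -0.215], TCP at [0.23, -0.5, 0.239] pointing down, gripper open.
Joint ranges: [-3.11, 3.11], [-0.89, 2.33], [0.22, 2.48], [-1.42, 4.56], [0.17, 2.85], [-2.88, 2.88]. Speed limits (rad/s): [2.39, 2.39, 3.14, 3.14, 3.14, 3.14].

### API

Orientations are given as a unit quaternion [x, y, z, w].
In Python, from plant import arm gives the robot as it stands.
- The arm moves only by the shell command python3 drive.py 'ROWS'. ROWS is rows parted by semicolons, their numbers by spaces, 1 to 5 of them, each of 5 numbers: the finger opening in m, then dx, dy, dz in m, then a turn about the tool's z in rad; each row shifts and turns the commanded pose from where the row before left it, along the tool's axes as they then stand; what a row does not reach is not made up. A row lasts 1/12 s, in which the tool goes at most 0.0417 m and 0.125 rad, less where a joint would pass 70% of its speed; a pose out of reach is approached as far as the arm can. The fingers move at their own pace and stop on an object; the grip force is fixed at half the most. Time passes only in rows, so rows that do not move let the fingers close. It prints the time, the measured TCP pose, the force, the opening and the grip force at its end.
- arm.observe(): the state, without advancing time (a new reading comes with each control period).
- arm.camera(name): name is "scene" or "side" or "wrist"; returns the picture (420x560x3 uint8, red, green, blue); there is no depth.
- arm.calibration(name): a dict with "vertical_fov" (degrees; the focal length in pixels is half the picture's height over the tangent of half this angle, whatever the lens; pixels are square), "cx", "cy" (the principal point, pixels), "cam_to_world" (4x4, takes a point from camera to world coordinates). Camera axes: x right, y down, z forward; pixel columns grow to the right and rows downward; lengths in m; the calibration is good to about 2 mm. A picture is of the moment at which its call begins: read the wrist's pose just before it. calibration takes no time and is no camera call; for the wrist camera it gives the pose at the moment of the call.
- arm.hand_in(): hands the job in; it is judged then, once.
The state is a dict: "clock": time; "joints": joint angles; "dq": joint speeds; "tau": joint torques, N m; "tool_pos": TCP position; "ee_rot": TCP orientation; "ft_force": force on the tool from outside, world axes, zero at the start; "moment": the same for the moment, N m; "gripper_width": finger opening in m; "gripper_force": force on a finger pad.
Only numpy, scipy, OpenCV 4.12 (cv2) and the standard library are available. Lean on these libraries where they do the work, as an engineer would, in place of code of your own. Each camera call takes 0.05 s, during which the arm holds its last target. There are 200 camera calls.

## Working session

There is one attempt and no reset: what is moved stays moved. The work goes in short steps, Python scripts to look and compute and a shell command to move; the robot and the scene stay as the last step left them, time stands still between calls to the robot, and variables do not carry over. Pictures are saved under pics/ and viewed, at most 14 in all, crops included, and the job is handed in when it is done.

```bash
ls; mkdir -p pics
python3 - <<'E'
from plant import arm
import cv2
for n in ("scene","side"):
    c=arm.calibration(n); print(n,c)
    cv2.imwrite(f"pics/{n}0.png",arm.camera(n)[:,:,::-1])
print(arm.observe())
E
```

```text
drive.py
pics
plant.py
scene {'vertical_fov': 49.96785760537633, 'cx': 277.71299066442054, 'cy': 209.0694665050373, 'cam_to_world': array([[ 0.22261009,  0.71784388, -0.65965514,  1.23538275],
       [ 0.97482928, -0.17247361,  0.14128247, -0.16618543],
       [-0.01235435, -0.67450205, -0.7381696 ,  0.82595615],
       [ 0.        ,  0.        ,  0.        ,  1.        ]])}
side {'vertical_fov': 51.71361454834084, 'cx': 277.7958494344998, 'cy': 212.6339312110174, 'cam_to_world': array([[-0.88431102, -0.32524006,  0.33498197,  0.19118671],
       [-0.46652431,  0.58680437, -0.66182755,  0.69872972],
       [ 0.01868395, -0.74153863, -0.67064996,  0.74212913],
       [ 0.        ,  0.        ,  0.        ,  1.        ]])}
{'clock': 0.1, 'joints': array([-1.35532210e+00,  3.81120440e-01,  1.29813945e+00, -1.87466070e-05,
        1.46360141e+00, -2.15349801e-01]), 'dq': array([-0.00060422, -0.00081355, -0.00205846, -0.00041125,  0.00039645,
        0.00227759]), 'tau': array([ 3.98900709e-03, -4.38654041e+01, -2.24908322e+01,  7.14592030e-02,
        3.42689117e-02, -8.35568994e-05]), 'tool_pos': array([ 0.22960565, -0.49951054,  0.23821926]), 'ee_rot': array([ 9.76887997e-01,  2.13750881e-01, -9.35832710e-06, -6.34324245e-04]), 'ft_force': array([ 0.29223805, -0.10039777,  0.36173714]), 'moment': array([-0.02076809,  0.01261322,  0.00995081]), 'gripper_force': 0.0, 'gripper_width': 0.08777084856425355}
```
View pics/scene0.png

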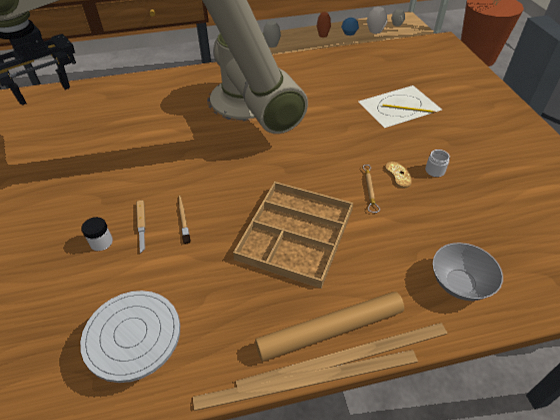

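View pics/side0.png

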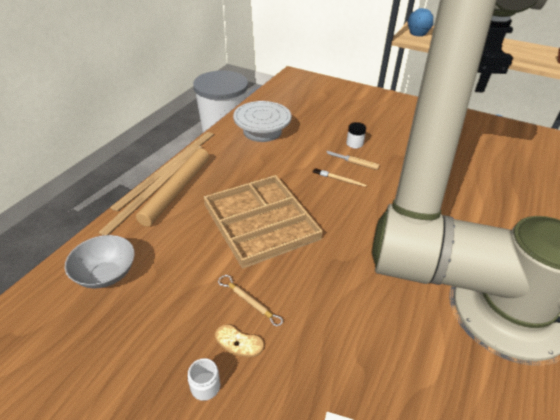

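Create h.py:
```python
import cv2, numpy as np
from plant import arm
def ray(n,u,v,z=0.,c=None):
    c=c or arm.calibration(n); f=210/np.tan(np.radians(c["vertical_fov"]/2)); T=c["cam_to_world"]
    d=T[:3,:3]@np.array([(u-c["cx"])/f,(v-c["cy"])/f,1]); o=T[:3,3]
    return (o+d*(z-o[2])/d[2])[:2]
def proj(n,P,c=None):
    c=c or arm.calibration(n); f=210/np.tan(np.radians(c["vertical_fov"]/2)); T=c["cam_to_world"]
    q=(np.asarray(P,float)-T[:3,3])@T[:3,:3]; return q[:,:2]/q[:,2:]*f+[c["cx"],c["cy"]]
def crop(src,dst,x0,x1,y0,y1,k,step=10):
    im=cv2.imread(src)[y0:y1,x0:x1]; im=cv2.resize(im,None,fx=k,fy=k,interpolation=cv2.INTER_CUBIC)
    for x in range(x0-x0%step+step,x1,step):
        cv2.line(im,((x-x0)*k,0),((x-x0)*k,6),(0,255,0),1); cv2.putText(im,str(x),((x-x0)*k-10,16),0,.35,(0,255,0),1)
    for y in range(y0-y0%step+step,y1,step):
        cv2.line(im,(0,(y-y0)*k),(6,(y-y0)*k),(0,255,0),1); cv2.putText(im,str(y),(8,(y-y0)*k+4),0,.35,(0,255,0),1)
    cv2.imwrite(dst,im)
```

Run:
```python
from h import *
crop("pics/scene0.png","pics/c1.png",75,205,185,260,6)
crop("pics/scene0.png","pics/c2.png",225,360,175,290,5)
crop("pics/side0.png","pics/c3.png",180,295,265,405,4)
```

```text
(no output)
```

View pics/c1.png

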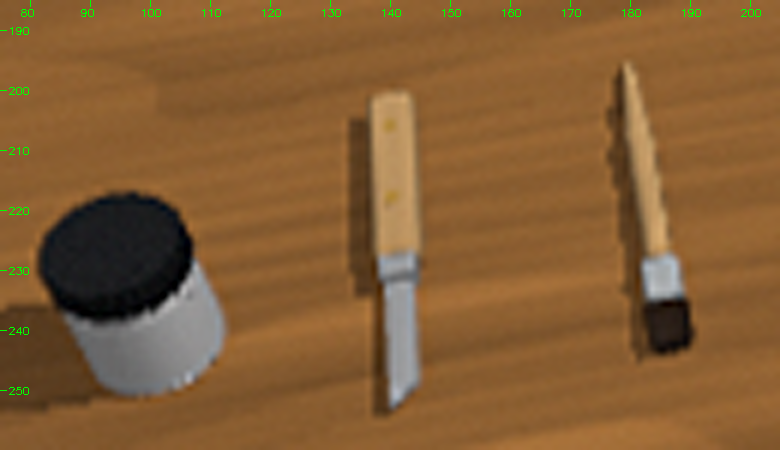

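View pics/c2.png

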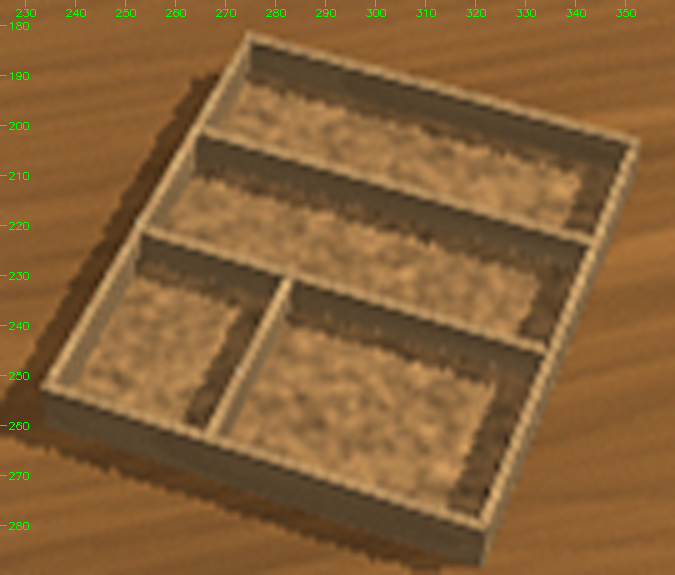

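View pics/c3.png

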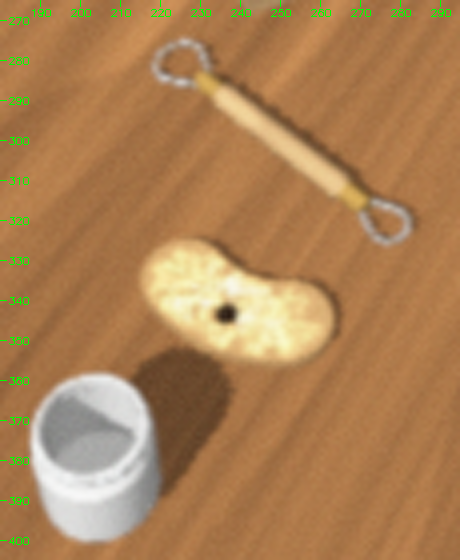

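Run:
```python
from h import *
from scipy.optimize import least_squares
np.set_printoptions(precision=4,suppress=True)
# tray fit from rim corners
W=np.array([[-103.5,121],[103.5,121],[103.5,-121],[-103.5,-121]])/1000
im=np.array([[275,181.5],[352.7,203],[321.5,280.5],[233.5,252.3]])
def R(a): return np.array([[np.cos(a),-np.sin(a)],[np.sin(a),np.cos(a)]])
def f(p): return (proj("scene",np.c_[W@R(p[2]).T+p[:2],np.full(4,.028)])-im).ravel()
g=np.array([ray("scene",*q,.028) for q in im]); print(g)
s=least_squares(f,[*g.mean(0),np.pi/2]); print("tray",s.x,s.fun)
print("tray centre side px",proj("side",[[*s.x[:2],.006]]))
print("cap centre",ray("scene",95,227.2,.062))
a=ray("scene",139.2,200.8,.013);b=ray("scene",140.5,253,.0065);e=ray("scene",141.8,229,.007)
print("knife butt,tip,bolster",a,b,e,np.linalg.norm(b-a),np.arctan2(*(b-a)[::-1]))
p=ray("scene",179.5,195.5,.006);q=ray("scene",187,243,.006);print("brush",p,q,np.linalg.norm(p-q))
l1=ray("side",218,280.5,.0065);l2=ray("side",282.5,320,.0065)
w1=ray("side",234,286.5,.010);w2=ray("side",264,313,.010)
print("loop",l1,l2,np.linalg.norm(l1-l2),(l1+l2)/2,np.arctan2(*(l2-l1)[::-1]),"wood",w1,w2,np.linalg.norm(w1-w2),(w1+w2)/2,np.arctan2(*(w2-w1)[::-1]))
for u,v in [(215,336),(264.5,344),(241,329),(238,352),(226.5,343)]: print("rib",u,v,ray("side",u,v,.008))
print("openjar rim",ray("side",203,370,.054))
```

```text
[[ 0.4282  0.001 ]
 [ 0.5453  0.1676]
 [ 0.7411  0.0306]
 [ 0.6256 -0.1372]]
tray [0.5845 0.0155 0.961 ] [-0.561  -0.5092  0.7257 -0.3644  0.499   0.6988 -0.7081 -0.2931]
tray centre side px [[260.5724 219.487 ]]
cap centre [ 0.5109 -0.4283]
knife butt,tip,bolster [ 0.4008 -0.3409] [ 0.5621 -0.3427] [ 0.4906 -0.338 ] 0.16132412062095536 -0.01099405322078242
brush [ 0.3987 -0.2418] [ 0.5573 -0.237 ] 0.15866710740183826
loop [0.5696 0.2276] [0.402  0.2496] 0.16905173211284658 [0.4858 0.2386] 3.011015189627369 wood [0.5293 0.2271] [0.4411 0.2549] 0.092384986970604 [0.4852 0.241 ] 2.836366603353302
rib 215 336 [0.4987 0.3442]
rib 264.5 344 [0.4071 0.314 ]
rib 241 329 [0.4631 0.3073]
rib 238 352 [0.4423 0.352 ]
rib 226.5 343 [0.4713 0.3464]
openjar rim [0.4608 0.4301]
```

```bash
cat >> h.py <<'E'
from scipy.spatial.transform import Rotation as Rn
def yaw(): 
    x=Rn.from_quat(arm.observe()["ee_rot"]).as_matrix()[:,0]; return np.arctan2(x[1],x[0])
def to(x,y,z,psi):
    "turn first, then shift in the axes after the turn (half-turn symmetric)"
    o=arm.observe(); y0=yaw(); t=(y0-psi+np.pi/2)%np.pi-np.pi/2; a=y0-t
    d=np.array([x,y,z])-o["tool_pos"]; c,s=np.cos(a),np.sin(a)
    print("turn %.3f then dx %.4f dy %.4f dz %.4f  (j6 %.2f yaw %.3f) rows %.1f"%(t,d[0]*c+d[1]*s,d[0]*s-d[1]*c,-d[2],o["joints"][5],y0,np.linalg.norm(d)/.0417))
E
python3 -c "
from h import *
to(.458,-.34,.18,0)"
```

```text
turn 0.431 then dx 0.2284 dy -0.1595 dz 0.0582  (j6 -0.22 yaw 0.431) rows 6.8
```

```bash
python3 drive.py '0.06 0 0 0 0.108; 0.06 0 0 0 0.108; 0.06 0 0 0 0.108; 0.06 0 0 0 0.107'
python3 drive.py '0.06 0.0285 -0.02 0.0072 0; 0.06 0.0285 -0.02 0.0072 0;0.06 0.0285 -0.02 0.0072 0;0.06 0.0285 -0.02 0.0072 0'
python3 drive.py '0.06 0.0285 -0.02 0.0072 0; 0.06 0.0285 -0.02 0.0072 0;0.06 0.0285 -0.02 0.0072 0;0.06 0.0285 -0.02 0.0072 0;0.06 0 0 0 0'
python3 - <<'E'
from h import *
to(.458,-.34,.18,0)
c=arm.calibration("wrist"); print(c)
im=arm.camera("wrist"); cv2.imwrite("pics/w1.png",im[:,:,::-1]); 
import pickle; pickle.dump(c,open("w1.pkl","wb"))
E
```

```text
clock: 0.43
tool_pos: [0.2296, -0.4996, 0.2384]
ee_rot: [1.0, -0.003, -0.0, -0.0]
ft_force: [-0.6, 0.2, 0.4]
gripper_width: 0.0635
gripper_force: 0.0
clock: 0.77
tool_pos: [0.3446, -0.4186, 0.2094]
ee_rot: [1.0, -0.0, -0.0, -0.0]
ft_force: [0.5, -1.2, -0.4]
gripper_width: 0.0601
gripper_force: 0.0
clock: 1.18
tool_pos: [0.4609, -0.3358, 0.1794]
ee_rot: [1.0, 0.002, -0.0, -0.002]
ft_force: [-0.2, 1.1, 0.4]
gripper_width: 0.0601
gripper_force: 0.0
turn 0.005 then dx -0.0029 dy 0.0042 dz -0.0006  (j6 0.73 yaw 0.005) rows 0.1
{'vertical_fov': 60.59567828920426, 'cx': 282.4286054546524, 'cy': 208.59570547479706, 'cam_to_world': array([[ 0.00519774, -0.95941961, -0.28193439,  0.53302547],
       [-0.99998237, -0.00579599,  0.00128804, -0.33704756],
       [-0.00286986,  0.28192273, -0.95943282,  0.32430401],
       [ 0.        ,  0.        ,  0.        ,  1.        ]])}
```

View pics/w1.png

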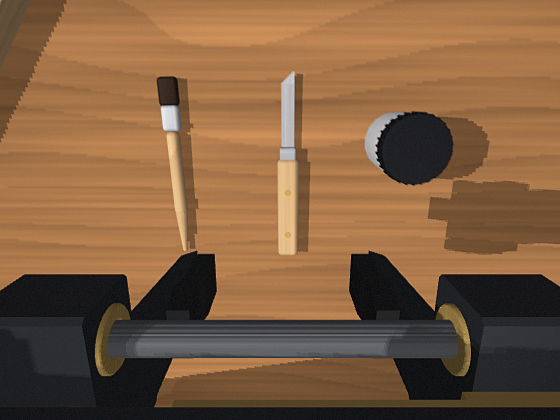

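The knife lies upright in the wrist view: butt at (287,254), handle front at (288,161), tip at (294,71). The cap centre is at (415,148).

Run:
```python
from h import *
import pickle; c=pickle.load(open("w1.pkl","rb"))
r=lambda u,v,z:ray("wrist",u,v,z,c)
a=r(287,254,.013);b=r(288.3,161,.013);t=r(294,71,.0065);print(a,b,t,np.linalg.norm(b-a),np.linalg.norm(t-a),np.arctan2(*(b-a)[::-1]))
print("cap",r(415,148.5,.062))
psi=np.arctan2(*(b-a)[::-1]); g=a+57e-3*(b-a)/np.linalg.norm(b-a); print(g); to(*g,.003,psi)
```

```text
[ 0.39720455 -0.34114616] [ 0.4846836  -0.34150738] [ 0.55849309 -0.34558873] 0.08747980308092429 0.16134971865990821 -0.00412922434781026
cap [ 0.50189339 -0.43248038]
[ 0.45420406 -0.34138152]
turn 0.008 then dx -0.0050 dy 0.0038 dz 0.1770  (j6 0.73 yaw 0.004) rows 4.2
```

```bash
python3 drive.py '0.05 -0.005 0.004 0.04 0.008; 0.05 0 0 0.04 0; 0.05 0 0 0.04 0; 0.05 0 0 0.035 0;0.05 0 0 0.015 0'
python3 drive.py '0.05 0 0 0.007 0; 0.0 0 0 0 0; 0.0 0 0 0 0; 0 0 0 0 0; 0 0 0 0 0'
python3 drive.py '0 0 0 -0.02 0; 0 0 0 -0.04 0; 0 0 0 -0.04 0; 0 0 0 0 0'
python3 - <<'E'
from h import *
# knife grip in tray frame: grip at knife x=-25 -> tray (-25,84) with knife x along tray +x
p=np.array([.5845,.0155]);a=.961;R=np.array([[np.cos(a),-np.sin(a)],[np.sin(a),np.cos(a)]])
for n,q in dict(knife=(-.025,.084),loop=(0,.015),rib=(.038,-.069),jar=(-.062,-.069)).items(): print(n,p+R@q)
g=p+R@(-.025,.084); to(*g,.12,a)
E
```

```text
clock: 1.65
tool_pos: [0.4504, -0.3431, 0.007]
ee_rot: [1.0, -0.005, -0.002, -0.002]
ft_force: [-0.1, -0.0, 0.4]
gripper_width: 0.0498
gripper_force: 0.0
clock: 2.07
tool_pos: [0.4531, -0.3444, 0.0056]
ee_rot: [1.0, -0.004, 0.001, 0.001]
ft_force: [-1.1, -0.4, 0.7]
gripper_width: 0.0252
gripper_force: 0.2
clock: 2.4
tool_pos: [0.455, -0.3461, 0.1123]
ee_rot: [1.0, -0.004, 0.005, 0.005]
ft_force: [1.1, -0.5, 1.1]
gripper_width: 0.0005
gripper_force: 0.0
knife [0.50132225 0.04311273]
loop [0.57220353 0.02409051]
rib [0.66282638 0.00713472]
jar [ 0.60555633 -0.07484175]
turn -0.969 then dx 0.3456 dy -0.1849 dz -0.0077  (j6 0.72 yaw -0.008) rows 9.4
```

```bash
python3 drive.py '0.06 0 0 -0.03 0;0.06 0 0 -0.03 0; 0.06 0 0 0 0;0.06 0 0 0 0; 0.06 0 0 0 0'
python3 - <<'E'
from h import *
import pickle
c=arm.calibration("wrist"); im=arm.camera("wrist"); cv2.imwrite("pics/w2.png",im[:,:,::-1]); pickle.dump(c,open("w2.pkl","wb"))
print(arm.observe()["tool_pos"],yaw())
E
```

```text
clock: 2.82
tool_pos: [0.4525, -0.3435, 0.1639]
ee_rot: [1.0, -0.004, -0.0, -0.0]
ft_force: [0.6, 0.6, -0.4]
gripper_width: 0.0315
gripper_force: 0.0
[ 0.45234989 -0.34335699  0.16332122] -0.008153630854607944
```

View pics/w2.png

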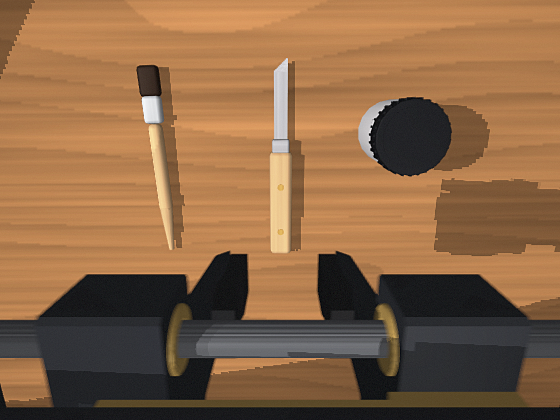

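Knife is undisturbed: butt (280.5,252), handle front (281,153), and the cap centre at (411,137).

Run:
```python
from h import *
import pickle; c=pickle.load(open("w2.pkl","rb"))
r=lambda u,v,z:ray("wrist",u,v,z,c)
a=r(280.3,252,.013);b=r(281,153.5,.013);t=r(287,58,.0065);print(a,b,t,np.linalg.norm(b-a),np.linalg.norm(t-a),np.arctan2(*(b-a)[::-1]))
print("cap",r(411.5,137,.062))
g=a+57e-3*(b-a)/np.linalg.norm(b-a); print(g); to(*g,.003,np.arctan2(*(b-a)[::-1]))
```

```text
[ 0.39758543 -0.34242983] [ 0.48493649 -0.34381523] [ 0.55839635 -0.34911835] 0.08736204673663202 0.1609499616850041 -0.0158587870262132
cap [ 0.50194003 -0.43241298]
[ 0.45457826 -0.34333375]
turn 0.008 then dx 0.0022 dy -0.0001 dz 0.1603  (j6 0.72 yaw -0.008) rows 3.8
```

```bash
python3 drive.py '0.04 0.002 0 0.04 0.008; 0.04 0 0 0.04 0; 0.04 0 0 0.04 0; 0.04 0 0 0.03 0;0.04 0 0 0.01 0'
python3 drive.py '0.04 0 0 0 0; 0.0 0 0 0 0; 0.0 0 0 0 0; 0 0 0 0 0; 0 0 0 0 0'
python3 drive.py '0.0 0 0 0 0; 0.0 0 0 0 0; 0 0 0 0 0; 0 0 0 0 0'
```

```text
clock: 3.28
tool_pos: [0.4526, -0.3415, 0.0001]
ee_rot: [1.0, -0.008, -0.003, -0.003]
ft_force: [-25.7, 28.3, 106.6]
gripper_width: 0.04
gripper_force: 53.0
clock: 3.7
tool_pos: [0.4548, -0.3439, 0.0045]
ee_rot: [1.0, -0.008, 0.0, 0.0]
ft_force: [-0.5, 0.3, -0.5]
gripper_width: 0.0184
gripper_force: 30.0
clock: 4.03
tool_pos: [0.4548, -0.3439, 0.0044]
ee_rot: [1.0, -0.008, 0.0, 0.0]
ft_force: [-0.5, 1.5, 2.7]
gripper_width: 0.0181
gripper_force: 30.0
```

```bash
python3 drive.py '0 0 0 -0.02 0; 0 0 0 -0.035 0; 0 0 0 -0.035 0; 0 0 0 -0.03 -0.12; 0 0 0 0 -0.12'
python3 drive.py '0 0 0 0 -0.12; 0 0 0 0 -0.12; 0 0 0 0 -0.12; 0 0 0 0 -0.12; 0 0 0 0 -0.12'
python3 drive.py '0 0 0 0 -0.12; 0 0 0 0 0; 0 0 0 0 0'
python3 -c "
from h import *
to(.5013,.0431,.12,.961)"
```

```text
clock: 4.45
tool_pos: [0.4563, -0.3454, 0.1299]
ee_rot: [0.993, 0.114, 0.003, 0.004]
ft_force: [0.3, -0.0, -0.4]
gripper_width: 0.0182
gripper_force: 30.0
clock: 4.87
tool_pos: [0.4546, -0.3437, 0.1239]
ee_rot: [0.915, 0.403, -0.0, -0.0]
ft_force: [0.5, -0.2, -0.8]
gripper_width: 0.0186
gripper_force: 30.0
clock: 5.12
tool_pos: [0.4546, -0.3437, 0.124]
ee_rot: [0.892, 0.453, -0.0, -0.0]
ft_force: [0.4, 0.4, -0.5]
gripper_width: 0.0186
gripper_force: 30.0
turn -0.021 then dx 0.3438 dy -0.1832 dz 0.0040  (j6 -0.22 yaw 0.940) rows 9.3
```

```bash
python3 drive.py '0 0 0 0 -0.021; 0 0.035 -0.0185 0 0; 0 0.035 -0.0185 0 0; 0 0.035 -0.0185 0 0; 0 0.035 -0.0185 0 0'
python3 drive.py '0 0.035 -0.0185 0 0; 0 0.035 -0.0185 0 0; 0 0.035 -0.0185 0 0; 0 0.035 -0.0185 0 0; 0 0.035 -0.0185 0 0'
python3 drive.py '0 0.029 -0.017 0 0; 0 0 0 0 0; 0 0 0 0 0; 0 0 0 0 0'
python3 - <<'E'
from h import *
to(.5013,.0431,.12,.961)
cv2.imwrite("pics/w3.png",arm.camera("wrist")[:,:,::-1])
np.save("w3.npy",arm.calibration("wrist"),allow_pickle=True)
E
```

```text
clock: 5.53
tool_pos: [0.4734, -0.185, 0.1241]
ee_rot: [0.886, 0.463, 0.0, -0.0]
ft_force: [1.1, 0.3, -0.7]
gripper_width: 0.0187
gripper_force: 30.0
clock: 5.95
tool_pos: [0.4972, 0.0118, 0.1243]
ee_rot: [0.886, 0.463, 0.0, 0.0]
ft_force: [0.4, 0.0, -0.9]
gripper_width: 0.0189
gripper_force: 30.0
clock: 6.28
tool_pos: [0.4999, 0.0431, 0.1242]
ee_rot: [0.886, 0.464, 0.0, 0.0]
ft_force: [1.0, -0.8, 0.1]
gripper_width: 0.0186
gripper_force: 30.0
turn 0.003 then dx 0.0008 dy 0.0012 dz 0.0042  (j6 0.46 yaw 0.964) rows 0.1
```

View pics/w3.png

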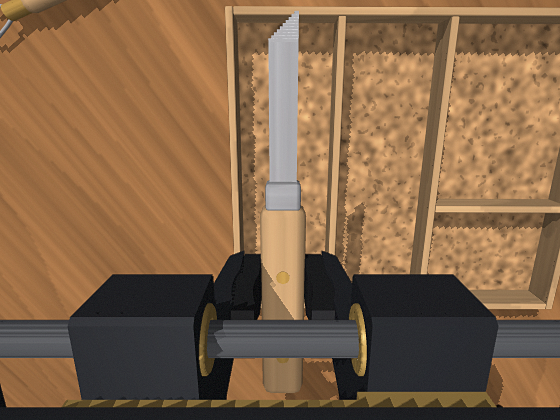

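Run:
```python
from h import *
from scipy.optimize import least_squares
c=np.load("w3.npy",allow_pickle=True).item()
W=np.array([[103.5,121],[98,49.5],[98,-19.5],[-21,-22],[-26,-22]])/1000
im=np.array([[227,7],[341,17],[456,17],[437,205],[436,211]])
def R(a): return np.array([[np.cos(a),-np.sin(a)],[np.sin(a),np.cos(a)]])
f=lambda p:(proj("wrist",np.c_[W@R(p[2]).T+p[:2],np.full(len(W),.028)],c)-im).ravel()
s=least_squares(f,[.5845,.0155,.961]); print(s.x,s.fun,f([.5845,.0155,.961]))
p=s.x[:2];a=s.x[2]
for n,q in dict(knife=(-.025,.084),loop=(0,.015),rib=(.038,-.069),jar=(-.062,-.069)).items(): print(n,p+R(a)@q)
to(*(p+R(a)@(-.025,.084)),.12,a)
```

```text
[0.58434465 0.01263653 0.96559282] [-3.11692469 -0.32532424  1.59579174 -0.39601514  0.75986239 -0.62702503
  0.37945644  0.73263561  0.52809591  1.58807097] [-5.070025   -5.92616812  0.05188239 -5.31124048 -0.45970696 -4.95766165
 -1.51549118 -2.5012854  -1.39129509 -1.60980828]
knife [0.50104096 0.03986695]
loop [0.57200885 0.02117047]
rib [0.66270863 0.00463108]
jar [ 0.60581568 -0.07760755]
turn -0.002 then dx -0.0016 dy 0.0025 dz 0.0041  (j6 0.46 yaw 0.963) rows 0.1
```

```bash
python3 drive.py '0 -0.001 0.002 0.03 0; 0 0 0 0.03 0; 0 0 0 0.02 0; 0 0 0 0.01 0; 0 0 0 0.007 0'
python3 drive.py '0 0 0 0.005 0; 0 0 0 0.004 0; 0 0 0 0.003 0; 0 0 0 0.002 0; 0 0 0 0 0'
```

```text
clock: 6.75
tool_pos: [0.5005, 0.0401, 0.0258]
ee_rot: [0.887, 0.463, -0.001, -0.001]
ft_force: [0.3, -1.0, 0.3]
gripper_width: 0.0182
gripper_force: 30.0
clock: 7.17
tool_pos: [0.501, 0.0414, 0.0132]
ee_rot: [0.886, 0.464, 0.0, 0.0]
ft_force: [-0.5, 0.2, -0.5]
gripper_width: 0.0186
gripper_force: 30.0
```

```bash
python3 drive.py '0 0 0 0.002 0; 0 0 0 0.0005 0; 0 0 0 0 0;0 0 0 0 0; 0 0 0 0 0'
python3 drive.py '0.025 0 0 0 0; 0.025 0 0 0 0; 0.025 0 0 0 0; 0.025 0 0 -0.01 0; 0.025 0 0 -0.02 0'
python3 drive.py '0.025 0 0 -0.04 0; 0.025 0 0 -0.04 0; 0.025 0 0 -0.04 0; 0.025 0 0 0 0;0.06 0 0 0 0'
python3 -c "
from h import *
to(.455,.30,.19,1.2)"
```

```text
clock: 7.58
tool_pos: [0.501, 0.0415, 0.0108]
ee_rot: [0.886, 0.464, 0.0, 0.0]
ft_force: [0.3, -0.1, -0.1]
gripper_width: 0.0185
gripper_force: 30.0
clock: 8.0
tool_pos: [0.4998, 0.0416, 0.0395]
ee_rot: [0.886, 0.464, -0.002, -0.001]
ft_force: [0.4, 0.9, 0.6]
gripper_width: 0.0252
gripper_force: 0.0
clock: 8.42
tool_pos: [0.5015, 0.0415, 0.1623]
ee_rot: [0.886, 0.464, 0.002, 0.001]
ft_force: [-0.9, -0.2, -0.8]
gripper_width: 0.0295
gripper_force: 0.0
turn -0.235 then dx 0.2241 dy -0.1370 dz -0.0277  (j6 0.45 yaw 0.965) rows 6.3
```

```bash
python3 drive.py '0.06 0 0 -0.03 0.1; 0.06 0 0 0 0.12; 0.06 0 0 0 0.12; 0.06 0 0 0 0.12; 0.06 0 0 0 0.12'
python3 drive.py '0.06 0 0 0 0.12; 0.06 0 0 0 0.12; 0.06 0 0 0 0.12; 0.06 0 0 0 0'
python3 -c "
from h import *
to(.43,.285,.20,0)"
```

```text
clock: 8.83
tool_pos: [0.5002, 0.0416, 0.1888]
ee_rot: [0.982, 0.188, -0.002, -0.001]
ft_force: [-0.0, -0.2, -0.3]
gripper_width: 0.0596
gripper_force: 0.0
clock: 9.17
tool_pos: [0.5002, 0.0416, 0.1888]
ee_rot: [1.0, 0.01, -0.002, -0.0]
ft_force: [-0.5, 0.1, -0.2]
gripper_width: 0.0599
gripper_force: 0.0
turn 0.020 then dx -0.0702 dy -0.2434 dz -0.0112  (j6 1.40 yaw 0.020) rows 6.1
```

```bash
python3 drive.py '0.06 -0.01 -0.035 -0.002 0.02; 0.06 -0.01 -0.035 -0.002 0; 0.06 -0.01 -0.035 -0.002 0; 0.06 -0.01 -0.035 -0.002 0; 0.06 -0.01 -0.035 -0.002 0'
python3 drive.py '0.06 -0.01 -0.035 -0.002 0; 0.06 -0.01 -0.034 0 0; 0.06 0 0 0 0; 0.06 0 0 0 0; 0.06 0 0 0 0'
python3 - <<'E'
from h import *
print(arm.observe()["tool_pos"],yaw())
c=arm.calibration("wrist"); np.save("w4.npy",c,allow_pickle=True)
cv2.imwrite("pics/w4.png",arm.camera("wrist")[:,:,::-1])
E
```

```text
clock: 9.58
tool_pos: [0.4482, 0.2174, 0.1995]
ee_rot: [1.0, 0.004, -0.001, 0.0]
ft_force: [0.4, -0.1, 0.3]
gripper_width: 0.0599
gripper_force: 0.0
clock: 10.0
tool_pos: [0.4289, 0.2845, 0.2017]
ee_rot: [1.0, 0.004, -0.001, 0.0]
ft_force: [0.7, -0.1, 0.5]
gripper_width: 0.0602
gripper_force: 0.0
[0.42887394 0.28451339 0.20170865] 0.007264892775804587
```

View pics/w4.png

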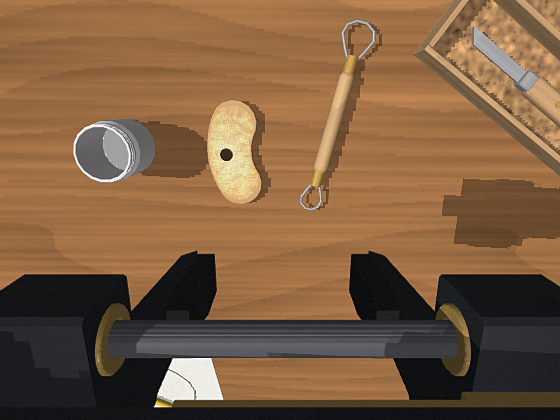

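The rib spans (233,100)–(243,204), with its concave side to the right. The loop tool's handle runs from (348,73) to (319,171).

Run:
```python
from h import *
c=np.load("w4.npy",allow_pickle=True).item()
r=lambda u,v,z:ray("wrist",u,v,z,c)
im=cv2.imread("pics/w4.png"); v=im.min(2)>75
m=((im[:,:,1]>150)&(im[:,:,2]>180)).astype(np.uint8); m[:90]=0;m[215:]=0;m[:,:195]=0;m[:,275:]=0
m=cv2.morphologyEx(m,cv2.MORPH_CLOSE,np.ones((9,9),np.uint8)); cs,_=cv2.findContours(m,0,1); k=max(cs,key=cv2.contourArea)
w=np.array([r(*p[0],.008) for p in k]).astype(np.float32)*1000; R=cv2.minAreaRect(w); print("rect",R)
cv2.drawContours(im,[k],-1,(255,0,0),1); cv2.imwrite("pics/w4m.png",im[80:230,180:290])
a=r(348,73,.010);b=r(319.7,171,.010);e1=r(351.5,58,.008);e2=r(316.5,187,.008)
for p,q in((a,b),(e1,e2)): print("loop",(p+q)/2,np.linalg.norm(p-q),np.arctan2(*(p-q)[::-1]))
l=r(209,153,.008);n=r(253,147,.008);print("rib mid",l,n,np.linalg.norm(l-n),(l+n)/2,np.arctan2(*(l-n)[::-1])-np.pi/2)
```

```text
rect ((454.6878967285156, 330.1383056640625), (96.68025207519531, 47.474090576171875), 4.198453426361084)
loop [0.48298227 0.23701994] 0.08990870292562464 -0.24313136326038245
loop [0.48121825 0.23683022] 0.11876333225389375 -0.22601502612520677
rib mid [0.45528997 0.35222561] [0.46119686 0.31082559] 0.041819293550444045 [0.45824342 0.3315256 ] 0.14172180721202965
```

```bash
python3 -c "
from h import *
to(.4545,.333,.003,.075)"
python3 drive.py '0.055 0 0 0 -0.068; 0.055 0 0 0 0'
python3 -c "
from h import *
to(.4545,.333,.003,.075)"
```

```text
turn -0.069 then dx 0.0289 dy -0.0469 dz 0.1989  (j6 1.92 yaw 0.006) rows 4.9
clock: 10.22
tool_pos: [0.4295, 0.2838, 0.2023]
ee_rot: [0.999, 0.037, -0.0, 0.0]
ft_force: [0.5, 0.8, -0.5]
gripper_width: 0.055
gripper_force: 0.0
turn -0.001 then dx 0.0286 dy -0.0472 dz 0.1993  (j6 1.85 yaw 0.074) rows 5.0
```

```bash
python3 drive.py '0.055 0.0145 -0.0235 0.03 0; 0.055 0.014 -0.0235 0.03 0; 0.055 0 0 0.04 0; 0.055 0 0 0.035 0; 0.055 0 0 0.025 0'
python3 drive.py '0.055 0 0 0.015 0; 0.055 0 0 0.007 0; 0.055 0 0 0.004 0; 0.055 0 0 0.003 0; 0.055 0 0 0 0'
python3 -c "
from h import *
to(.4545,.333,.003,.075)"
```

```text
clock: 10.63
tool_pos: [0.4534, 0.3326, 0.0394]
ee_rot: [0.999, 0.035, -0.002, 0.001]
ft_force: [0.3, -0.1, -1.1]
gripper_width: 0.055
gripper_force: 0.0
clock: 11.05
tool_pos: [0.4545, 0.3337, 0.0141]
ee_rot: [0.999, 0.036, 0.0, -0.0]
ft_force: [0.4, 0.6, 0.4]
gripper_width: 0.0547
gripper_force: 0.0
turn -0.003 then dx -0.0001 dy 0.0007 dz 0.0111  (j6 1.92 yaw 0.072) rows 0.3
```

```bash
python3 drive.py '0.055 0 0 0.006 0; 0.055 0 0 0.003 0; 0.055 0 0 0.0015 0; 0.0 0 0 0 0; 0 0 0 0 0'
python3 drive.py '0 0 0 0 0; 0 0 0 0 0; 0 0 0 0 0; 0 0 0 0 0'
```

```text
clock: 11.47
tool_pos: [0.454, 0.334, 0.0032]
ee_rot: [0.999, 0.036, 0.0, -0.0]
ft_force: [0.0, 1.1, -0.5]
gripper_width: 0.0437
gripper_force: 0.0
clock: 11.8
tool_pos: [0.454, 0.3339, 0.0033]
ee_rot: [0.999, 0.036, 0.0, -0.0]
ft_force: [0.1, 0.1, 0.6]
gripper_width: 0.0426
gripper_force: 30.0
```

```bash
python3 drive.py '0 0 0 -0.01 0; 0 0 0 -0.03 0; 0 0 0 -0.04 0; 0 0 0 -0.04 -0.1; 0 0 0 -0.01 -0.12'
python3 drive.py '0 0 0 0 -0.12; 0 0 0 0 -0.12; 0 0 0 0 -0.12; 0 0 0 0 -0.12; 0 0 0 0 -0.12'
python3 drive.py '0 0 0 0 -0.07; 0 0 0 0 0; 0 0 0 0 0'
python3 -c "
from h import *
to(.6629,.0054,.13,.964)"
```

```text
clock: 12.22
tool_pos: [0.4558, 0.3348, 0.1399]
ee_rot: [0.989, 0.148, 0.005, -0.001]
ft_force: [0.6, -0.1, 0.3]
gripper_width: 0.0424
gripper_force: 30.0
clock: 12.63
tool_pos: [0.4539, 0.3339, 0.134]
ee_rot: [0.901, 0.434, 0.0, -0.0]
ft_force: [0.4, -0.1, -0.1]
gripper_width: 0.0424
gripper_force: 30.0
clock: 12.88
tool_pos: [0.454, 0.3339, 0.1337]
ee_rot: [0.887, 0.462, 0.0, 0.0]
ft_force: [-0.1, -0.7, -1.7]
gripper_width: 0.0427
gripper_force: 30.0
turn -0.004 then dx -0.1507 dy 0.3589 dz 0.0037  (j6 1.03 yaw 0.960) rows 9.3
```

```bash
python3 drive.py '0 -0.015 0.036 0 -0.004; 0 -0.015 0.036 0 0; 0 -0.015 0.036 0 0; 0 -0.015 0.036 0 0; 0 -0.015 0.036 0 0'
python3 drive.py '0 -0.015 0.036 0 0; 0 -0.015 0.036 0 0; 0 -0.015 0.036 0 0; 0 -0.015 0.036 0 0; 0 -0.015 0.034 0 0'
python3 drive.py '0 0 0 0 0; 0 0 0 0 0; 0 0 0 0 0; 0 0 0 0 0'
python3 - <<'E'
from h import *
to(.6629,.0054,.01,.964)
np.save("w5.npy",arm.calibration("wrist"),allow_pickle=True)
cv2.imwrite("pics/w5.png",arm.camera("wrist")[:,:,::-1])
E
```

```text
clock: 13.3
tool_pos: [0.5602, 0.1682, 0.1336]
ee_rot: [0.886, 0.464, 0.0, 0.0]
ft_force: [1.0, 0.2, -0.5]
gripper_width: 0.0425
gripper_force: 30.0
clock: 13.72
tool_pos: [0.6642, 0.005, 0.1335]
ee_rot: [0.886, 0.463, 0.0, 0.0]
ft_force: [-0.1, 0.7, -0.2]
gripper_width: 0.0422
gripper_force: 30.0
clock: 14.05
tool_pos: [0.6628, 0.0082, 0.1334]
ee_rot: [0.885, 0.465, -0.0, -0.0]
ft_force: [0.6, 0.2, -0.9]
gripper_width: 0.0426
gripper_force: 30.0
turn 0.003 then dx -0.0023 dy 0.0017 dz 0.1234  (j6 0.44 yaw 0.967) rows 3.0
```

View pics/w5.png

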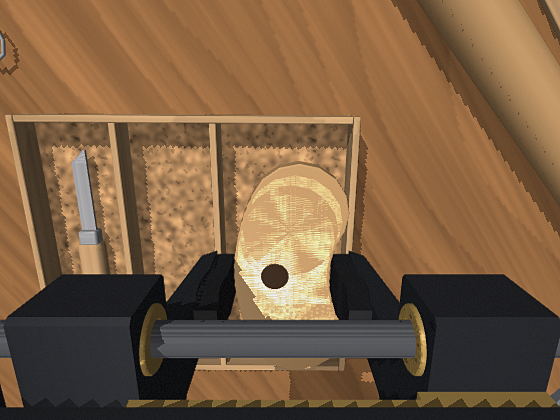

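Run:
```python
from h import *
from scipy.optimize import least_squares
c3=np.load("w3.npy",allow_pickle=True).item();c5=np.load("w5.npy",allow_pickle=True).item()
W=np.array([[103.5,121],[103.5,-121],[98,49.5],[98,-19.5],[98,-116]])/1000
im=np.array([[7.5,115.5],[360.5,117],[113,123],[215,124],[353,124]])
def R(a): return np.array([[np.cos(a),-np.sin(a)],[np.sin(a),np.cos(a)]])
f=lambda p:(proj("wrist",np.c_[W@R(p[2]).T+p[:2],np.full(len(W),.028)],c5)-im).ravel()
s=least_squares(f,[.5845,.0155,.961]); print(s.x,s.fun.round(1))
p=s.x[:2];a=s.x[2]
for n,q in dict(loop=(0,.015),rib=(.038,-.069),jar=(-.062,-.069)).items(): print(n,p+R(a)@q)
to(*(p+R(a)@(.038,-.069)),.01,a)
```

```text
[0.58532287 0.01256684 0.96514788] [-2.7 -0.1  2.9 -0.7 -1.1  1.  -1.6  0.3  2.5  0.7]
loop [0.57299088 0.02110627]
rib [0.66368328 0.00452652]
jar [ 0.60675375 -0.07768679]
turn 0.003 then dx -0.0027 dy 0.0029 dz 0.1235  (j6 0.44 yaw 0.968) rows 3.0
```

```bash
python3 drive.py '0 -0.0025 0.0025 0.03 0; 0 0 0 0.03 0; 0 0 0 0.025 0; 0 0 0 0.01 0; 0 0 0 0.008 0'
python3 drive.py '0 0 0 0.006 0; 0 0 0 0.005 0; 0 0 0 0.004 0; 0 0 0 0.003 0; 0 0 0 0 0'
```

```text
clock: 14.52
tool_pos: [0.6635, 0.0045, 0.0293]
ee_rot: [0.885, 0.465, -0.001, -0.001]
ft_force: [-0.2, -0.5, -0.7]
gripper_width: 0.0425
gripper_force: 30.0
clock: 14.93
tool_pos: [0.664, 0.0036, 0.0121]
ee_rot: [0.885, 0.465, 0.0, 0.0]
ft_force: [0.1, -0.9, 0.0]
gripper_width: 0.0425
gripper_force: 30.0
```

```bash
python3 drive.py '0 0 0 0.0015 0; 0 0 0 0.001 0; 0 0 0 0 0; 0 0 0 0 0; 0 0 0 0 0'
python3 drive.py '0.050 0 0 0 0; 0.050 0 0 0 0; 0.05 0 0 0 0; 0.05 0 0 -0.01 0; 0.05 0 0 -0.03 0'
python3 drive.py '0.05 0 0 -0.04 0; 0.05 0 0 -0.04 0; 0.05 0 0 -0.02 0; 0.04 0 0 0 0; 0.04 0 0 0 0'
python3 - <<'E'
from h import *
to(.483,.237,.15,-.235)
E
```

```text
clock: 15.35
tool_pos: [0.6641, 0.0035, 0.0098]
ee_rot: [0.885, 0.465, 0.0, 0.0]
ft_force: [0.2, 0.2, -0.6]
gripper_width: 0.0424
gripper_force: 30.0
clock: 15.77
tool_pos: [0.662, 0.0038, 0.0468]
ee_rot: [0.885, 0.465, -0.003, -0.002]
ft_force: [-0.4, 0.4, -0.4]
gripper_width: 0.05
gripper_force: 0.0
clock: 16.18
tool_pos: [0.6642, 0.0036, 0.1512]
ee_rot: [0.885, 0.465, 0.001, 0.001]
ft_force: [-0.5, -0.4, -0.6]
gripper_width: 0.0404
gripper_force: 0.0
turn 1.202 then dx -0.2306 dy -0.1848 dz 0.0012  (j6 0.43 yaw 0.967) rows 7.1
```

```bash
python3 drive.py '0.04 0 0 0 0.12; 0.04 0 0 0 0.12; 0.04 0 0 0 0.12; 0.04 0 0 0 0.12; 0.04 0 0 0 0.12'
python3 drive.py '0.04 0 0 0 0.12; 0.04 0 0 0 0.12; 0.04 0 0 0 0.12; 0.04 0 0 0 0.12; 0.04 0 0 0 0.12'
python3 drive.py '0.04 0 0 0 0; 0.04 0 0 0 0; 0.04 0 0 0 0'
python3 -c "
from h import *
to(.483,.237,.15,-.235)"
```

```text
clock: 16.6
tool_pos: [0.6632, 0.0037, 0.1476]
ee_rot: [0.984, 0.179, -0.002, -0.001]
ft_force: [0.2, -0.2, 0.3]
gripper_width: 0.0401
gripper_force: 0.0
clock: 17.02
tool_pos: [0.6632, 0.0037, 0.1476]
ee_rot: [0.993, -0.119, -0.002, -0.0]
ft_force: [-0.4, 0.1, -0.1]
gripper_width: 0.0401
gripper_force: 0.0
clock: 17.27
tool_pos: [0.6637, 0.0036, 0.1487]
ee_rot: [0.993, -0.115, -0.001, -0.0]
ft_force: [0.1, 0.5, 0.1]
gripper_width: 0.04
gripper_force: 0.0
turn 0.005 then dx -0.2301 dy -0.1849 dz -0.0013  (j6 1.63 yaw -0.230) rows 7.1
```

```bash
python3 drive.py '0.04 -0.029 -0.023 0 0.005; 0.04 -0.029 -0.023 0 0; 0.04 -0.029 -0.023 0 0; 0.04 -0.029 -0.023 0 0; 0.04 -0.029 -0.023 0 0'
python3 drive.py '0.04 -0.029 -0.023 0 0; 0.04 -0.029 -0.023 0 0; 0.04 -0.027 -0.024 0 0; 0.04 0 0 0 0; 0.04 0 0 0 0'
python3 drive.py '0.04 0 0 0 0; 0.04 0 0 0 0'
python3 - <<'E'
from h import *
to(.483,.237,.003,-.235)
np.save("w6.npy",arm.calibration("wrist"),allow_pickle=True)
cv2.imwrite("pics/w6.png",arm.camera("wrist")[:,:,::-1])
E
```

```text
clock: 17.68
tool_pos: [0.5486, 0.1505, 0.1494]
ee_rot: [0.993, -0.118, -0.0, 0.0]
ft_force: [0.2, 0.6, -0.1]
gripper_width: 0.0401
gripper_force: 0.0
clock: 18.1
tool_pos: [0.4831, 0.2387, 0.1497]
ee_rot: [0.993, -0.116, -0.0, 0.0]
ft_force: [-0.3, -0.6, -0.0]
gripper_width: 0.0399
gripper_force: 0.0
clock: 18.27
tool_pos: [0.4848, 0.2366, 0.1495]
ee_rot: [0.993, -0.119, 0.0, 0.0]
ft_force: [0.2, -0.5, 0.1]
gripper_width: 0.0398
gripper_force: 0.0
turn -0.004 then dx -0.0018 dy 0.0000 dz 0.1465  (j6 2.04 yaw -0.239) rows 3.5
```

View pics/w6.png

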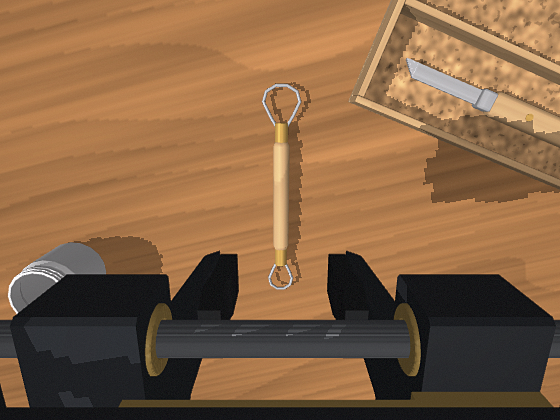

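Loop tool is vertical in view at column 281, midway between the fingers: aligned. Descend.

```bash
python3 drive.py '0.04 -0.002 0 0.035 0; 0.04 0 0 0.04 0; 0.04 0 0 0.03 0; 0.04 0 0 0.015 0; 0.04 0 0 0.01 0'
python3 drive.py '0.04 0 0 0.006 0; 0.04 0 0 0.004 0; 0.04 0 0 0.002 0; 0.04 0 0 0.0015 0; 0.04 0 0 0 0'
python3 drive.py '0 0 0 0.001 0; 0 0 0 0 0; 0 0 0 0 0; 0 0 0 0 0; 0 0 0 0 0'
python3 drive.py '0 0 0 0 0; 0 0 0 0 0; 0 0 0 0 0; 0 0 0 0 0'
```

```text
clock: 18.73
tool_pos: [0.4819, 0.2368, 0.0174]
ee_rot: [0.993, -0.119, -0.001, 0.001]
ft_force: [0.7, 0.5, 1.0]
gripper_width: 0.0401
gripper_force: 0.0
clock: 19.15
tool_pos: [0.4824, 0.238, 0.0067]
ee_rot: [0.993, -0.119, 0.001, -0.0]
ft_force: [0.2, -0.0, 0.1]
gripper_width: 0.0401
gripper_force: 0.0
clock: 19.57
tool_pos: [0.4821, 0.238, 0.0053]
ee_rot: [0.993, -0.119, 0.0, -0.0]
ft_force: [0.7, 0.4, 0.3]
gripper_width: 0.0121
gripper_force: 30.0
clock: 19.9
tool_pos: [0.4821, 0.238, 0.0053]
ee_rot: [0.993, -0.119, 0.0, -0.0]
ft_force: [-0.5, 0.1, 4.0]
gripper_width: 0.0125
gripper_force: 30.0
```

```bash
python3 drive.py '0 0 0 -0.01 0; 0 0 0 -0.03 0; 0 0 0 -0.04 0; 0 0 0 -0.04 -0.12; 0 0 0 0 -0.12'
python3 drive.py '0 0 0 0 -0.12; 0 0 0 0 -0.12; 0 0 0 0 -0.12; 0 0 0 0 -0.12; 0 0 0 0 -0.12'
python3 drive.py '0 0 0 0 -0.12; 0 0 0 0 -0.12; 0 0 0 0 -0.12; 0 0 0 0 0; 0 0 0 0 0'
python3 -c "
from h import *
to(.573,.0212,.12,.965)"
```

```text
clock: 20.32
tool_pos: [0.4848, 0.2388, 0.1327]
ee_rot: [1.0, 0.004, 0.006, -0.001]
ft_force: [0.3, 0.5, 0.6]
gripper_width: 0.0126
gripper_force: 30.0
clock: 20.73
tool_pos: [0.4819, 0.2379, 0.1257]
ee_rot: [0.954, 0.299, 0.0, -0.0]
ft_force: [0.3, -0.2, -0.3]
gripper_width: 0.0128
gripper_force: 30.0
clock: 21.15
tool_pos: [0.482, 0.238, 0.1255]
ee_rot: [0.887, 0.461, 0.0, 0.0]
ft_force: [0.1, 0.7, -0.2]
gripper_width: 0.0125
gripper_force: 30.0
turn -0.007 then dx -0.1264 dy 0.1982 dz 0.0055  (j6 0.85 yaw 0.958) rows 5.6
```

```bash
python3 drive.py '0 -0.021 0.033 0 -0.007; 0 -0.021 0.033 0 0; 0 -0.021 0.033 0 0; 0 -0.021 0.033 0 0; 0 -0.021 0.033 0 0'
python3 drive.py '0 -0.021 0.033 0 0; 0 0 0 0 0; 0 0 0 0 0; 0 0 0 0 0'
python3 -c "
from h import *
to(.573,.0212,.012,.965)"
```

```text
clock: 21.57
tool_pos: [0.5587, 0.0561, 0.1255]
ee_rot: [0.886, 0.464, 0.0, 0.0]
ft_force: [0.7, 0.2, -0.8]
gripper_width: 0.0126
gripper_force: 30.0
clock: 21.9
tool_pos: [0.5732, 0.0223, 0.1251]
ee_rot: [0.885, 0.465, -0.0, -0.0]
ft_force: [-0.8, 0.7, -0.4]
gripper_width: 0.0121
gripper_force: 30.0
turn 0.001 then dx -0.0011 dy 0.0005 dz 0.1131  (j6 0.44 yaw 0.966) rows 2.7
```

```bash
python3 drive.py '0 -0.001 0.0005 0.03 0; 0 0 0 0.03 0; 0 0 0 0.02 0; 0 0 0 0.01 0; 0 0 0 0.008 0'
python3 drive.py '0 0 0 0.006 0; 0 0 0 0.004 0; 0 0 0 0.003 0; 0 0 0 0.002 0; 0 0 0 0 0'
python3 drive.py '0 0 0 0 0; 0 0 0 0 0'
```

```text
clock: 22.32
tool_pos: [0.5729, 0.0221, 0.0265]
ee_rot: [0.885, 0.466, -0.0, -0.0]
ft_force: [-0.0, -0.2, 0.3]
gripper_width: 0.0126
gripper_force: 30.0
clock: 22.73
tool_pos: [0.5736, 0.0208, 0.0123]
ee_rot: [0.885, 0.466, 0.0, 0.0]
ft_force: [0.2, -0.0, 0.4]
gripper_width: 0.0124
gripper_force: 30.0
clock: 22.9
tool_pos: [0.5737, 0.0207, 0.0126]
ee_rot: [0.885, 0.466, 0.0, 0.0]
ft_force: [-0.1, 0.5, -0.6]
gripper_width: 0.0129
gripper_force: 30.0
```

```bash
python3 drive.py '0 0 0 0.001 0; 0 0 0 0 0; 0.022 0 0 0 0; 0.022 0 0 0 0; 0.022 0 0 0 0'
python3 drive.py '0.022 0 0 -0.01 0; 0.022 0 0 -0.03 0; 0.022 0 0 -0.04 0; 0.022 0 0 -0.04 0; 0.078 0 0 0 0'
python3 drive.py '0.078 0 0 0 0;0.078 0 0 0 0'
python3 -c "
from h import *
to(.502,-.4324,.13,.965)"
```

```text
clock: 23.32
tool_pos: [0.5735, 0.0208, 0.0111]
ee_rot: [0.885, 0.466, -0.0, -0.0]
ft_force: [-0.0, -0.5, -0.7]
gripper_width: 0.0222
gripper_force: 0.0
clock: 23.73
tool_pos: [0.5764, 0.0205, 0.1394]
ee_rot: [0.885, 0.466, 0.005, 0.004]
ft_force: [0.5, -0.3, 0.9]
gripper_width: 0.0266
gripper_force: 0.0
clock: 23.9
tool_pos: [0.5731, 0.0209, 0.131]
ee_rot: [0.885, 0.466, -0.0, -0.0]
ft_force: [0.1, -0.2, -1.2]
gripper_width: 0.04
gripper_force: 0.0
turn 0.004 then dx -0.4131 dy 0.1997 dz 0.0010  (j6 0.43 yaw 0.969) rows 11.0
```

```bash
python3 drive.py '0.078 -0.0345 0.0167 0 0.004; 0.078 -0.0345 0.0167 0 0; 0.078 -0.0345 0.0167 0 0; 0.078 -0.0345 0.0167 0 0; 0.078 -0.0345 0.0167 0 0'
python3 drive.py '0.078 -0.0345 0.0167 0 0; 0.078 -0.0345 0.0167 0 0; 0.078 -0.0345 0.0167 0 0; 0.078 -0.0345 0.0167 0 0; 0.078 -0.0345 0.0167 0 0'
python3 drive.py '0.078 -0.0345 0.0167 0 0; 0.078 -0.0335 0.016 0 0; 0.078 0 0 0 0; 0.078 0 0 0 0; 0.078 0 0 0 0'
python3 - <<'E'
from h import *
to(.502,-.4324,.032,.965)
np.save("w7.npy",arm.calibration("wrist"),allow_pickle=True)
cv2.imwrite("pics/w7.png",arm.camera("wrist")[:,:,::-1])
E
```

```text
clock: 24.32
tool_pos: [0.5429, -0.1699, 0.1296]
ee_rot: [0.886, 0.464, -0.001, -0.001]
ft_force: [-0.2, -0.5, 0.1]
gripper_width: 0.0732
gripper_force: 0.0
clock: 24.73
tool_pos: [0.5132, -0.3593, 0.1294]
ee_rot: [0.886, 0.464, -0.0, -0.002]
ft_force: [1.0, -0.0, 0.3]
gripper_width: 0.0779
gripper_force: 0.0
clock: 25.15
tool_pos: [0.5022, -0.4316, 0.1296]
ee_rot: [0.886, 0.464, -0.0, -0.002]
ft_force: [-0.6, -0.5, -0.3]
gripper_width: 0.0781
gripper_force: 0.0
turn -0.000 then dx -0.0008 dy 0.0003 dz 0.0976  (j6 -0.28 yaw 0.965) rows 2.3
```

View pics/w7.png

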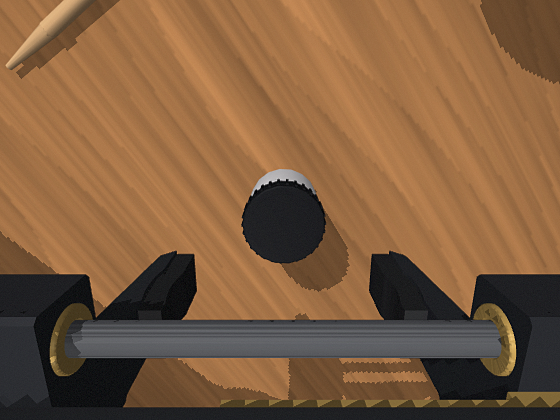

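Cap circle is centred at about (283.5,221), between the fingers. Check its position before going down.

Run:
```python
from h import *
c=np.load("w7.npy",allow_pickle=True).item()
p=ray("wrist",283.5,221,.062,c); print(p); to(*p,.032,.965)
```

```text
[ 0.50347736 -0.43129044]
turn 0.001 then dx 0.0004 dy 0.0008 dz 0.0982  (j6 -0.28 yaw 0.966) rows 2.4
```

```bash
python3 drive.py '0.078 0.0005 0.0008 0.03 0; 0.078 0 0 0.03 0; 0.078 0 0 0.02 0; 0.078 0 0 0.01 0; 0.078 0 0 0.006 0'
python3 drive.py '0.078 0 0 0.003 0; 0 0 0 0 0; 0 0 0 0 0; 0 0 0 0 0; 0 0 0 0 0'
python3 drive.py '0 0 0 0 0; 0 0 0 0 0; 0 0 0 0 0; 0 0 0 0 0; 0 0 0 0 0'
```

```text
clock: 25.62
tool_pos: [0.5037, -0.431, 0.0339]
ee_rot: [0.886, 0.465, -0.0, -0.001]
ft_force: [0.6, -0.1, -0.4]
gripper_width: 0.078
gripper_force: 0.0
clock: 26.03
tool_pos: [0.5037, -0.4327, 0.0331]
ee_rot: [0.886, 0.464, 0.0, 0.001]
ft_force: [-0.8, 0.9, 1.1]
gripper_width: 0.0535
gripper_force: 0.7
clock: 26.45
tool_pos: [0.5037, -0.4327, 0.033]
ee_rot: [0.886, 0.464, 0.0, 0.001]
ft_force: [-1.8, 1.2, 6.0]
gripper_width: 0.0513
gripper_force: 30.0
```

```bash
python3 drive.py '0 0 0 -0.01 0; 0 0 0 -0.025 0; 0 0 0 -0.03 0; 0 0 0 -0.025 0; 0 0 0 -0.015 0'
python3 drive.py '0 0 0 0 0; 0 0 0 0 0'
python3 -c "
from h import *
to(.6067,-.0777,.138,.965)"
```

```text
clock: 26.87
tool_pos: [0.5039, -0.433, 0.1407]
ee_rot: [0.886, 0.464, 0.0, 0.002]
ft_force: [0.3, -0.5, -1.1]
gripper_width: 0.0512
gripper_force: 30.0
clock: 27.03
tool_pos: [0.5035, -0.4325, 0.1374]
ee_rot: [0.886, 0.464, 0.0, 0.0]
ft_force: [-0.4, 0.4, -2.0]
gripper_width: 0.0511
gripper_force: 30.0
turn -0.000 then dx 0.3504 dy -0.1171 dz -0.0006  (j6 -0.28 yaw 0.965) rows 8.9
```

```bash
python3 drive.py '0 0.018 -0.006 0 0; 0 0.03 -0.01 0 0; 0 0.036 -0.012 0 0; 0 0.036 -0.012 0 0; 0 0.036 -0.012 0 0'
python3 drive.py '0 0.036 -0.012 0 0; 0 0.036 -0.012 0 0; 0 0.036 -0.012 0 0; 0 0.036 -0.012 0 0; 0 0.03 -0.01 0 0'
python3 drive.py '0 0.02 -0.007 0 0; 0 0 0 0 0; 0 0 0 0 0; 0 0 0 0 0'
python3 - <<'E'
from h import *
to(.6067,-.0777,.04,.965)
np.save("w8.npy",arm.calibration("wrist"),allow_pickle=True)
cv2.imwrite("pics/w8.png",arm.camera("wrist")[:,:,::-1])
E
```

```text
clock: 27.45
tool_pos: [0.549, -0.2727, 0.1351]
ee_rot: [0.886, 0.464, -0.001, -0.002]
ft_force: [0.8, 0.1, -2.2]
gripper_width: 0.0515
gripper_force: 30.0
clock: 27.87
tool_pos: [0.6006, -0.0958, 0.1353]
ee_rot: [0.886, 0.464, -0.001, -0.001]
ft_force: [-0.0, 0.2, -2.0]
gripper_width: 0.0511
gripper_force: 30.0
clock: 28.2
tool_pos: [0.6061, -0.0788, 0.136]
ee_rot: [0.886, 0.464, -0.001, -0.001]
ft_force: [-0.0, 0.2, -1.2]
gripper_width: 0.0512
gripper_force: 30.0
turn -0.001 then dx 0.0012 dy -0.0002 dz 0.0960  (j6 0.28 yaw 0.964) rows 2.3
```

View pics/w8.png

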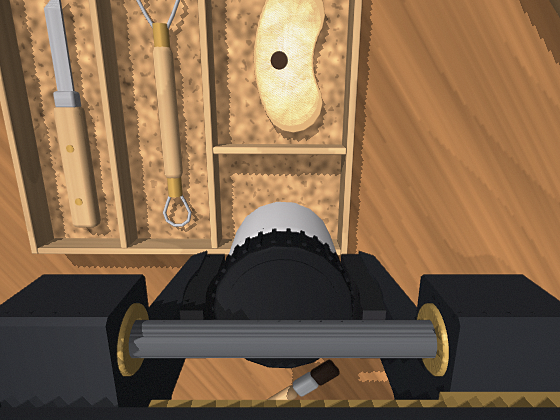

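Knife, loop tool and rib lie in their compartments; the jar hangs over the small cell. Lower it.

```bash
python3 drive.py '0 0.001 0 0.025 0; 0 0 0 0.025 0; 0 0 0 0.02 0; 0 0 0 0.01 0; 0 0 0 0.006 0'
python3 drive.py '0 0 0 0.004 0; 0 0 0 0.003 0; 0 0 0 0.001 0; 0 0 0 0 0; 0 0 0 0 0'
```

```text
clock: 28.67
tool_pos: [0.6065, -0.0783, 0.0497]
ee_rot: [0.886, 0.463, -0.001, -0.001]
ft_force: [0.4, 0.6, -1.7]
gripper_width: 0.0511
gripper_force: 30.0
clock: 29.08
tool_pos: [0.6076, -0.0774, 0.0438]
ee_rot: [0.886, 0.464, 0.0, 0.0]
ft_force: [0.6, -0.4, -1.1]
gripper_width: 0.0511
gripper_force: 30.0
```

```bash
python3 drive.py '0 0 0 0.002 0; 0 0 0 0.0015 0; 0 0 0 0.001 0; 0 0 0 0 0; 0 0 0 0 0'
```

```text
clock: 29.5
tool_pos: [0.6073, -0.0773, 0.039]
ee_rot: [0.886, 0.464, 0.0, 0.0]
ft_force: [-1.8, 0.8, 3.5]
gripper_width: 0.0512
gripper_force: 30.0
```

Contact with the floor (3.5 N up). Release and lift.

```bash
python3 drive.py '0.07 0 0 0 0; 0.07 0 0 0 0; 0.07 0 0 0 0; 0.07 0 0 0 0; 0.07 0 0 -0.01 0'
python3 drive.py '0.07 0 0 -0.02 0; 0.07 0 0 -0.03 0; 0.07 0 0 -0.04 0; 0.07 0 0 -0.03 0; 0.07 -0.03 0 -0.01 0'
python3 drive.py '0.07 -0.04 0 0 0; 0.07 -0.04 0 0 0; 0.07 -0.03 0 0 0; 0.07 0 0 0 0; 0.07 0 0 0 0'
python3 - <<'E'
from h import *
a=arm.camera("scene");b=arm.camera("side")
cv2.imwrite("pics/fin.png",np.hstack([cv2.resize(a[170:295,75:365],None,fx=1.7,fy=1.7),cv2.resize(b[110:290,150:400],None,fx=1.18,fy=1.18)])[:,:,::-1] if 0 else np.vstack([cv2.resize(a[150:300,75:465],(780,300)),cv2.resize(b[110:290,150:390],(400,300)) .repeat(1,1) if 0 else cv2.copyMakeBorder(cv2.resize(b[110:290,150:390],(400,300)),0,0,0,380,0)])[:,:,::-1])
E
```

```text
clock: 29.92
tool_pos: [0.6064, -0.0771, 0.0473]
ee_rot: [0.886, 0.464, -0.001, -0.001]
ft_force: [0.1, 0.9, 0.4]
gripper_width: 0.0703
gripper_force: 0.0
clock: 30.33
tool_pos: [0.5929, -0.0999, 0.1844]
ee_rot: [0.885, 0.466, 0.004, 0.003]
ft_force: [0.2, -0.7, -0.7]
gripper_width: 0.0698
gripper_force: 0.0
clock: 30.75
tool_pos: [0.527, -0.1935, 0.1795]
ee_rot: [0.887, 0.463, 0.0, 0.0]
ft_force: [0.2, 0.6, -0.1]
gripper_width: 0.0703
gripper_force: 0.0
```

View pics/fin.png

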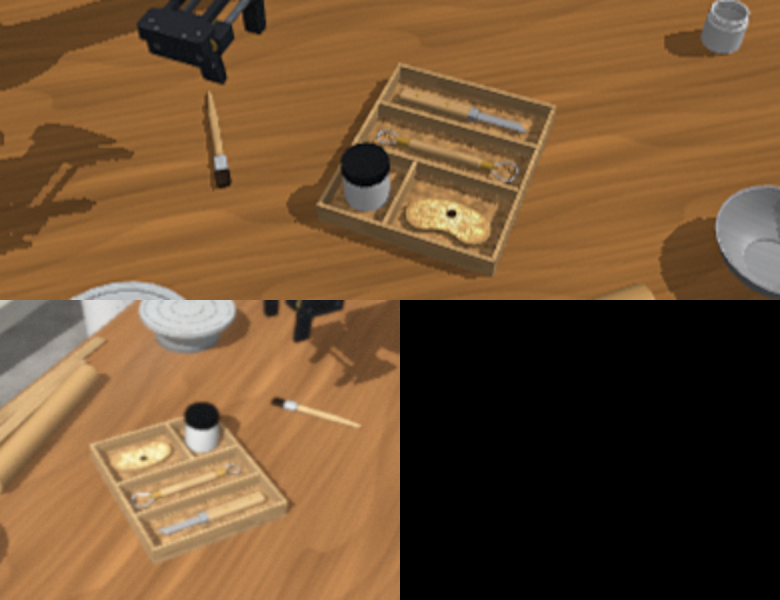

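All four sit in their compartments, with the brush and open jar in place. One numeric check on the jar and knife, then hand in if it is within tolerance.

Run:
```python
from h import *
t=np.array([.585,.0127]);a=.965;R=np.array([[np.cos(a),-np.sin(a)],[np.sin(a),np.cos(a)]])
f=lambda u,v,z:(R.T@(ray("scene",75+u/2,150+v/2,z)-t)*1000).round(1)
j=f(366,161,.068);print("jar",j,"knife ends",f(400,95,.019),f(526,129,.0125),"tray rim",f(400,65,.028),f(319,208,.028))
if abs(j[0]+62)<10 and abs(j[1]+69)<16: print(arm.hand_in())
```

```text
jar [-59.7 -71.6] knife ends [-81.1  77.9] [79.6 85.9] tray rim [-97.6 118.9] [ -96.1 -122.1]
the job is handed in; nothing more can be done
None
```

The kit is packed and the job handed in at about 31 s; the handed-in result wasn't shown. The jar is upright in the small cell, the rib is flat in the large cell, and the knife and loop tool each have a trough. The brush and open jar look unmoved. On the first knife descent the wrist force hit about 107 N against the table, under the 120 N limit, but the peak between readings is unknown.

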